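# Find the thread hand of a gearbox filler cap and hold the cap off

## Task

Take the yellow filler cap off the green gearbox so that it can be topped up with oil. Nobody knows whether its thread is right-handed or left-handed, so try to loosen it one way and, if it stops at once, turn it the other way until it comes free; then lift it out and finish while still holding it, upright and still, about 10 cm straight above its opening. Leave the oil can, jar, wrench and bolt lying round it where they are.

Things in the scene. Friction and masses are not known exactly. Their poses are not given: they have to be found in the camera images.
- gearbox: Green gearbox bolted to the bench: block 150 x 100 mm (x, y), 80 mm high, a bolted foot along each long side (146 mm over the feet), a 57 mm shaft stub out of its +x end. Origin: centre of the block's underside; z up. The filler is 30 mm from the centre towards -x. An aluminium plate with four screws stands up to 4 mm above the top face, from 37 mm beyond the filler's axis.
- filler (a point): Centre of the upper rim of the filler neck (aluminium collar 38 mm outside, opening 31 mm), where the cap's underside sits: 94 mm above the bench, 14 mm above the gearbox's top face. Inside is a coarse part-turn thread. Its hand differs from one start to the next and cannot be seen. The cap's stem is out of the opening after 45 mm of lift.
- cap: Yellow ribbed round cap, 44 mm wide, 26 mm high, about 60 g. Origin: centre of its underside, resting on the collar; z up. Below it hangs a 13 mm stem, 42 mm long, two lugs along x. Oiled: it turns easily, without rising. Wrong way: hard stop within 0.3 rad, still locked (2 to 4 mm play). Right way: stop after 1.1 to 1.4 rad, where it lifts straight out. At a stop it slips in the fingers.
- oil_can: Metal oil can with a long thin spout, 64 x 103 x 152 mm, standing on the bench beside the gearbox; bystander. Origin: centre of its underside.
- jar: Glass jar of nuts with a dark blue lid, 68 mm wide, 95 mm high; bystander. Origin: centre of its underside.
- wrench: Adjustable wrench, 36 x 197 x 10 mm, lying flat, long along y; bystander. Origin: centre of its underside.
- bolt: Steel bolt with nut, 27 x 80 x 24 mm, lying; bystander. Origin: centre of its underside.

How it is judged:
By the outcome, as a careful person would: the job done as asked, in the order asked, and still so for the second after the job is handed in, while the arm keeps its last pose, push and grip.
It also fails if it takes over 48 s, if anything falls off the work surface, if the arm or the gripper's body presses on something with over 40 N, if the wrist force passes 120 N, or if a joint passes its speed limit or range.

## Robot

A 6-joint arm with a two-finger parallel gripper is mounted at the origin on a cart in front of the work surface, level with it; the furniture and walls round the work are solid. World frame = base frame: x ahead of the robot, y to its left, z up, the work surface at z = 0. Lengths are in m, angles in degrees, forces in N, time in s.
With the tool pointing down it reaches from about 0.25 to 0.725 m from the base axis. Payload 9.7 kg.
Tool frame: the origin (TCP) lies on the centre line of the jaws, within the pads' length; the fingertips stand 14 mm ahead of it and the grasp point (between the pads) lies 5 mm behind it; z points along the fingers, y is the line along which they close (so a half turn about z gives the same grasp; the last joint's range is limited). The gripper opens to 85 mm and grips with 20 to 120 N. Pads are 22 mm wide; open, the fingers measure 114 mm over their backs; the gripper's body (76 mm by 85 mm) begins 54 mm behind the grasp point. The pads swing forward as they close: fully open they stand 13 mm farther back than shut.
Start: joints at [76.776, 4.979, 10.078, 95.1, 0, 90], TCP at [0.126, 0.535, 0.245] pointing down, gripper open.
Joint ranges: [-179.16, 179.16], [-48.56, 103.87], [-65.8, 70.77], [-126.05, 130.52], [-82.76, 87.17], [-180, 180]. Speed limits (degrees/s): [127.2, 127.2, 147.25, 180, 180, 180].

## Interface

Orientations are given as [roll, pitch, yaw] about the fixed x, y, z axes, in that order (R = Rz(yaw) Ry(pitch) Rx(roll)).
In Python, from workcell import bot, camera, get_calibration, ticket gives the robot as it stands. The module is installed in compiled form; this text tells all that it offers.
- The arm moves only by the tool send_rows, never from a script. Its arguments are lists of equal length, an entry for each row: "linear": the shift along the tool's x, y, z in m, a list of three; "twist": the turn, a rotation vector about the tool's x, y, z in units of 10 degrees (1.0 is 10 degrees), a list of three; "gripper": the opening in per cent of the stroke, from 0 (shut) to 100 (fully open). In form: {"linear": [[x, y, z], ...], "twist": [[wx, wy, wz], ...], "gripper": [gripper, ...]}. A call has 1 to 8 rows; each row shifts and turns the commanded pose from where the row before left it, along the tool's axes as they then stand; what a row does not reach is not made up. A row lasts 1/8 s, in which the tool goes at most 62.5 mm and 10.7 degrees, less where a joint would pass 70% of its speed; a pose out of reach is approached as far as the arm can. A call with a gripper value outside its range is refused whole. The fingers move at their own pace and stop on an object; "grip_force" is the grip in N (left out, the last holds). Time passes only in rows, so rows that do not move let the fingers close. It gives the time, the measured TCP pose, the force, the opening and the grip force at its end, in the units of the state.
- bot.get_obs(): the state, without advancing time (a new reading comes with each control period).
- camera(name): name is "side" or "top" or "wrist"; returns the picture (384x512x3 uint8, red, green, blue); there is no depth.
- get_calibration(name): a dict with "fx", "fy", "cx", "cy" (pixels), "origin" and "orientation" of the camera in the world; the wrist camera has in their place "hand_eye" (4x4, takes a point from camera to tool coordinates, whose origin is the TCP and whose axes are the flange's). Camera axes: x right, y down, z forward; pixel columns grow to the right and rows downward; lengths in m; the calibration is good to about 2 mm. A picture is of the moment at which its call begins: read the wrist's pose just before it. get_calibration takes no time and is no camera call.
- ticket.job_done(): hands the job in; it is judged then, once.
The state is a dict: "time": time; "q": joint angles; "qd": joint speeds; "joint_efforts": joint torques, N m; "ee_pos": TCP position; "tcp_rot": TCP orientation; "wrist_force": force on the tool from outside, world axes, zero at the start; "torque": the same for the moment, N m; "opening": finger opening in m; "grasp_force": force on a finger pad.
Only numpy, scipy, OpenCV 4.12 (cv2) and the standard library are available. Lean on these libraries where they do the work, as an engineer would, in place of code of your own. Each camera call takes 0.05 s, during which the arm holds its last target. There are 200 camera calls.

## Working session

There is one attempt and no reset: what is moved stays moved. The work goes in short steps, Python scripts to look and compute and a tool call to move; the robot and the scene stay as the last step left them, time stands still between calls to the robot, and variables do not carry over. Pictures are saved under pics/ and viewed, at most 10 in all, crops included, and the job is handed in when it is done.

Besides the shell and the picture viewer there is one more tool, called after ">>>" as a command line: name --argument value ..., lists and objects as JSON in quotes. send_rows: Moves the arm, as the interface text tells. Its arguments: {"type":"object","properties":{"linear":{"type":"array"},"twist":{"type":"array"},"gripper":{"type":"array"},"grip_force":{"type":"number"}},"required":["linear","twist","gripper"]}

```bash
mkdir -p pics
python3 - <<'E'
from workcell import bot,camera,get_calibration
import cv2,numpy as np
o=bot.get_obs();print({k:np.round(v,3).tolist() for k,v in o.items()})
a=camera("top");b=camera("side")
cv2.imwrite("pics/a.png",cv2.cvtColor(np.vstack([a,b])[:, :],cv2.COLOR_RGB2BGR)) if 0 else None
cv2.imwrite("pics/top.png",a[:,:,::-1]);cv2.imwrite("pics/side.png",b[:,:,::-1])
for n in("top","side","wrist"):print(n,get_calibration(n))
for n,im in(("top",a),("side",b)):
  h=cv2.cvtColor(im,cv2.COLOR_RGB2HSV);m=cv2.inRange(h,(20,130,90),(35,255,255))
  k,_,s,c=cv2.connectedComponentsWithStats(m)
  print(n,[(s[i].tolist(),c[i].round(1).tolist()) for i in range(1,k) if s[i][4]>60])
E
```

```text
{'time': 0.0, 'q': [76.776, 5.009, 10.033, 95.099, -0.002, 90.002], 'qd': [-0.032, 0.081, 0.095, 0.091, 0.067, -0.029], 'joint_efforts': [0.002, -52.039, 46.48, 0.016, 0.0, -0.0], 'ee_pos': [0.126, 0.535, 0.245], 'tcp_rot': [-179.925, 0.002, 166.774], 'wrist_force': [-0.47, -0.218, -0.136], 'torque': [0.013, -0.029, 0.042], 'grasp_force': 0.0, 'opening': 0.086}
top {'fx': 352.77024363448766, 'fy': 352.77024363448766, 'cx': 249.90342067183704, 'cy': 197.92610075591355, 'origin': array([0.52930409, 0.14311852, 0.91991087]), 'orientation': array([-176.62028436,    0.49447234,  -88.73193417])}
side {'fx': 449.64635724277656, 'fy': 449.64635724277656, 'cx': 257.1927978987398, 'cy': 197.77197037283122, 'origin': array([ 0.06933292, -0.29293841,  0.56643329]), 'orientation': array([-126.76378491,   -0.6772753 ,  -48.26430571])}
wrist {'fx': 338.27142067983766, 'fy': 338.27142067983766, 'cx': 259.1365334807054, 'cy': 192.9929170567502, 'hand_eye': array([[ 5.32566898e-04, -9.47206651e-01, -3.20623264e-01,
         8.24014067e-02],
       [ 9.99999711e-01,  3.30663587e-04,  6.84167433e-04,
        -7.42941322e-04],
       [-5.42029504e-04, -3.20623536e-01,  9.47206553e-01,
        -1.29536292e-01],
       [ 0.00000000e+00,  0.00000000e+00,  0.00000000e+00,
         1.00000000e+00]])}
top [([426, 137, 40, 26, 567], [445.7, 150.1]), ([246, 217, 17, 15, 102], [254.6, 222.2]), ([467, 249, 44, 22, 560], [487.6, 259.1]), ([108, 335, 38, 18, 416], [126.3, 343.2])]
side [([482, 72, 30, 76, 1299], [497.7, 109.0]), ([226, 185, 25, 24, 411], [237.8, 198.0]), ([0, 235, 20, 18, 241], [7.1, 244.9]), ([503, 280, 9, 24, 131], [508.2, 294.1])]
```

View pics/top.png

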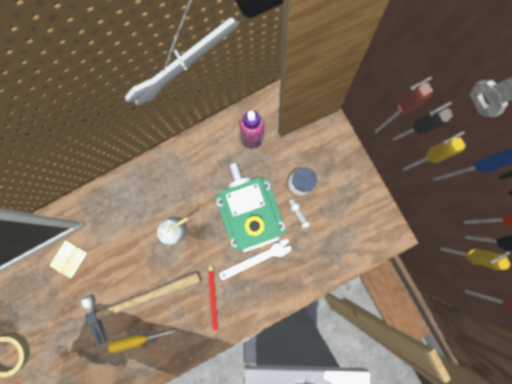

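View pics/side.png

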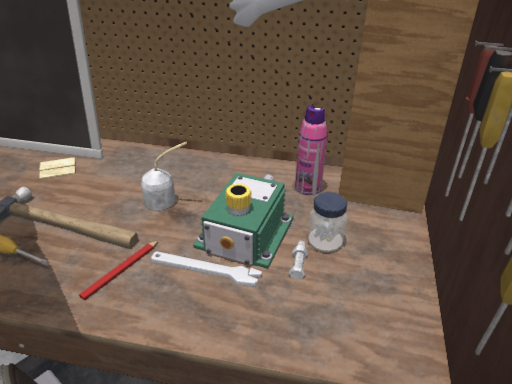

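The top view has the cap at about (255,225) and the gearbox shaft at (236,170). In the side view the cap is at (238,198). The bystanders are well below cap height, except the can and a bottle, which stand clear.

```bash
cat > h.py <<'E'
import numpy as np,cv2
from scipy.spatial.transform import Rotation as R
from workcell import bot,camera,get_calibration
def rot(e): return R.from_euler('xyz',e,degrees=True).as_matrix()
def pose(name,o=None):
    c=get_calibration(name)
    if name!="wrist": return c,np.array(c["origin"]),rot(c["orientation"])
    T=np.eye(4);T[:3,:3]=rot(o["tcp_rot"]);T[:3,3]=o["ee_pos"];T=T@c["hand_eye"]
    return c,T[:3,3],T[:3,:3]
def ray(name,u,v,o=None):
    c,p,M=pose(name,o);return p,M@np.array([(u-c["cx"])/c["fx"],(v-c["cy"])/c["fy"],1])
def atz(name,u,v,z,o=None):
    p,d=ray(name,u,v,o);return p+d*(z-p[2])/d[2]
E
python3 - <<'E'
from h import *
import cv2
for n,f in(("top","pics/top.png"),("side","pics/side.png")):
  im=cv2.imread(f);h=cv2.cvtColor(im,cv2.COLOR_BGR2HSV);m=cv2.inRange(h,(20,110,80),(35,255,255))
  x0,y0,x1,y1=(235,210,275,245) if n=="top" else (215,175,262,220)
  k=np.zeros_like(m);k[y0:y1,x0:x1]=m[y0:y1,x0:x1]
  p=cv2.findNonZero(k);print(n,cv2.boundingRect(p),cv2.minEnclosingCircle(p))
  x,y,w,hh=cv2.boundingRect(p)
  print(atz(n,x+w/2-.5,y+hh/2-.5,.118 if n=="top" else .107))
im=cv2.imread("pics/top.png");h=cv2.cvtColor(im,cv2.COLOR_BGR2HSV);m=cv2.inRange(h,(65,100,50),(90,255,255))
r=cv2.minAreaRect(cv2.findNonZero(m));print(r,[atz("top",*q,.06).round(3).tolist() for q in cv2.boxPoints(r)])
print("stub",atz("top",236,170,.04),"can",atz("top",171,232,.1),"jar",atz("top",302,181,.095))
E
```

```text
top (245, 216, 19, 19) ((254.05555725097656, 225.05555725097656), 9.452056884765625)
[0.51523829 0.14044121 0.118     ]
side (226, 184, 25, 25) ((238.0, 196.0), 13.601571083068848)
[0.51335671 0.1400004  0.107     ]
((249.74713134765625, 213.1310272216797), (59.99098587036133, 53.70585632324219), 70.20112609863281) [[0.588, 0.239, 0.06], [0.635, 0.116, 0.06], [0.498, 0.064, 0.06], [0.452, 0.186, 0.06]]
stub [0.65057051 0.18832449 0.04      ] can [0.49444458 0.33250052 0.1       ] jar [0.62026621 0.02998989 0.095     ]
```

>>> send_rows --linear '[[-0.045,-0.028,0],[-0.05,-0.032,0],[-0.05,-0.032,0],[-0.05,-0.032,0],[-0.05,-0.032,0],[-0.05,-0.032,0],[-0.05,-0.032,0],[-0.05,-0.032,0]]' --twist '[[0,0,0],[0,0,0],[0,0,0],[0,0,0],[0,0,0],[0,0,0],[0,0,0],[0,0,0]]' --gripper '[100,100,100,100,100,100,100,100]'

```text
time: 1.1
ee_pos: [0.4537, 0.198, 0.2451]
tcp_rot: [180.0, -0.0, 166.8]
wrist_force: [1.2, 0.5, -0.9]
opening: 0.0857
grasp_force: 0.0
```

>>> send_rows --linear '[[-0.035,-0.022,0],[-0.02,-0.015,0],[0,0,0],[0,0,0]]' --twist '[[0,0,0],[0,0,0],[0,0,0],[0,0,0]]' --gripper '[100,100,100,100]'

```text
time: 1.6
ee_pos: [0.4974, 0.1515, 0.2451]
tcp_rot: [-180.0, -0.0, 166.8]
wrist_force: [-0.6, 0.2, 0.1]
opening: 0.0857
grasp_force: 0.0
```

```bash
cat > w.py <<'E'
from h import *
import sys
o=bot.get_obs();im=camera("wrist")
print({k:np.round(o[k],4).tolist() for k in("time","q","ee_pos","tcp_rot","opening","wrist_force","torque")})
cv2.imwrite(f"pics/{sys.argv[1]}.png",im[:,:,::-1])
h=cv2.cvtColor(im,cv2.COLOR_RGB2HSV);m=cv2.inRange(h,(20,110,80),(35,255,255))
k,_,s,c=cv2.connectedComponentsWithStats(m);i=1+s[1:,4].argmax();x,y,w,hh,A=s[i];print(s[i])
# best-fit cap centre: project cylinder, match bounding box
from scipy.optimize import least_squares
cal,p,M=pose("wrist",o);t=np.linspace(0,2*np.pi,60)
z0=float(sys.argv[2]) if len(sys.argv)>2 else .094
def res(a):
    P=np.array([[a[0]+.022*np.cos(u),a[1]+.022*np.sin(u),z] for u in t for z in(z0,z0+.026)])
    q=(P-p)@M;U=cal["fx"]*q[:,0]/q[:,2]+cal["cx"];V=cal["fy"]*q[:,1]/q[:,2]+cal["cy"]
    return [U.min()-x,U.max()-x-w+1,V.min()-y,V.max()-y-hh+1]
r=least_squares(res,[.515,.14]);d=np.array([*r.x,z0])-o["ee_pos"]
print("cap",r.x.round(4),"res",np.round(r.fun,1),"delta tool",(rot(o["tcp_rot"]).T@d).round(4))
E
python3 w.py w1
```

```text
{'time': 1.6, 'q': [16.9303, 0.8667, 5.773, 94.9394, 0.0135, 30.157], 'ee_pos': [0.4974, 0.1515, 0.2451], 'tcp_rot': [-179.995, -0.0354, 166.7732], 'opening': 0.0857, 'wrist_force': [-0.5547, 0.1761, 0.0604], 'torque': [0.0258, 0.0222, -0.0625]}
[ 226  179   53   57 1535]
cap [0.5156 0.1407] res [-1.2  1.2 -1.7  1.8] delta tool [-0.0203 -0.0063  0.1511]
```

View pics/w1.png

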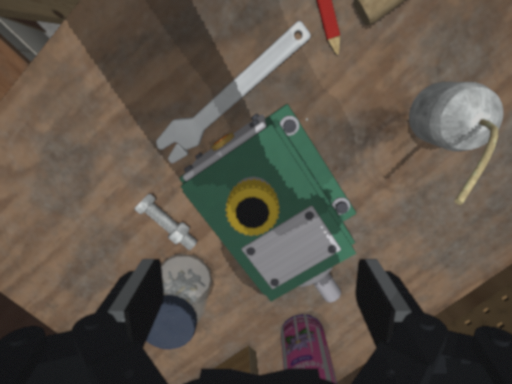

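The wrist view shows the cap at (252,207), and its position agrees with the top and side estimates to about 1 mm. I'll centre on it and descend.

>>> send_rows --linear '[[-0.0203,-0.0063,0],[0,0,0.04],[0,0,0.04],[0,0,0.03],[0,0,0.02],[0,0,0.01],[0,0,0],[0,0,0]]' --twist '[[0,0,0],[0,0,0],[0,0,0],[0,0,0],[0,0,0],[0,0,0],[0,0,0],[0,0,0]]' --gripper '[100,100,90,80,75,70,70,70]' --grip_force 40

```text
time: 2.65
ee_pos: [0.5167, 0.1405, 0.1063]
tcp_rot: [180.0, 0.1, 166.8]
wrist_force: [-0.8, -0.7, 0.4]
opening: 0.0599
grasp_force: 0.0
```

>>> send_rows --linear '[[0,0,0],[0,0,0],[0,0,0],[0,0,0],[0,0,0],[0,0,0]]' --twist '[[0,0,0],[0,0,0],[0,0,0],[0,0,0],[0,0,0],[0,0,0]]' --gripper '[60,55,45,40,40,40]'

```text
time: 3.4
ee_pos: [0.5163, 0.1404, 0.1059]
tcp_rot: [180.0, 0.0, 166.8]
wrist_force: [-0.1, 0.0, 6.5]
opening: 0.0403
grasp_force: 40.8
```

```bash
cat > s.py <<'E'
from h import *
o=bot.get_obs()
print({k:np.round(o[k],4).tolist() for k in("time","q","ee_pos","tcp_rot","opening","grasp_force","wrist_force","torque")})
E
python3 s.py
```

```text
{'time': 3.4, 'q': [15.2147, 2.4451, -7.9949, 79.5057, -0.0048, 28.4383], 'ee_pos': [0.5163, 0.1404, 0.1059], 'tcp_rot': [179.9784, 0.05, 166.7764], 'opening': 0.0403, 'grasp_force': 40.8305, 'wrist_force': [-0.1202, 0.0388, 6.5372], 'torque': [-0.0455, 0.0816, 0.0097]}
```

Gripped. First try is counter-clockwise seen from above, which is a negative turn about tool z.

>>> send_rows --linear '[[0,0,0],[0,0,0],[0,0,0],[0,0,0],[0,0,0]]' --twist '[[0,0,-0.5],[0,0,-0.5],[0,0,-0.5],[0,0,-0.5],[0,0,0]]' --gripper '[35,35,35,35,35]'

```text
time: 4.03
ee_pos: [0.5165, 0.1405, 0.1059]
tcp_rot: [180.0, 0.1, -173.1]
wrist_force: [-0.8, -0.2, 5.7]
opening: 0.0411
grasp_force: 40.9
```

```bash
python3 s.py
```

```text
{'time': 4.025, 'q': [15.2183, 2.4476, -7.989, 79.4852, 0.0057, 8.3653], 'ee_pos': [0.5165, 0.1405, 0.1059], 'tcp_rot': [179.983, 0.0765, -173.147], 'opening': 0.0411, 'grasp_force': 40.8692, 'wrist_force': [-0.7745, -0.2276, 5.6708], 'torque': [0.0366, 0.0242, 0.0389]}
```

>>> send_rows --linear '[[0,0,0],[0,0,0]]' --twist '[[0,0,-0.5],[0,0,-0.5]]' --gripper '[35,35]'

```text
time: 4.28
ee_pos: [0.5165, 0.1405, 0.1059]
tcp_rot: [180.0, 0.1, -163.1]
wrist_force: [-0.4, -0.8, 5.7]
opening: 0.0407
grasp_force: 40.9
```

```bash
python3 s.py; python3 w.py w2
```

```text
{'time': 4.275, 'q': [15.2151, 2.4479, -7.9892, 79.4858, 0.0096, -1.7223], 'ee_pos': [0.5165, 0.1405, 0.1059], 'tcp_rot': [179.9928, 0.0774, -163.0626], 'opening': 0.0407, 'grasp_force': 40.8615, 'wrist_force': [-0.3553, -0.8453, 5.6773], 'torque': [0.0617, 0.056, -0.0598]}
{'time': 4.275, 'q': [15.2151, 2.4479, -7.9892, 79.4858, 0.0096, -1.7223], 'ee_pos': [0.5165, 0.1405, 0.1059], 'tcp_rot': [179.9928, 0.0774, -163.0626], 'opening': 0.0407, 'wrist_force': [-0.3553, -0.8453, 5.6773], 'torque': [0.0617, 0.056, -0.0598]}
[ 208  221  103  113 6173]
cap [0.5154 0.1395] res [-4.   4.  -3.8  4.6] delta tool [ 0.0013 -0.0007  0.0119]
```

View pics/w2.png

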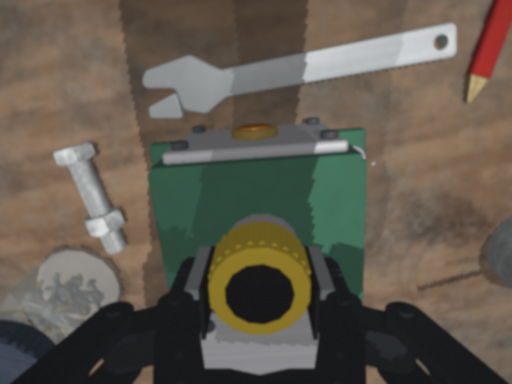

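The cap sits centred between the pads, at about (260,285). There was no stop within 30° and the torque is near zero, so I'll keep turning the same way.

>>> send_rows --linear '[[0,0,0],[0,0,0],[0,0,0],[0,0,0],[0,0,0],[0,0,0]]' --twist '[[0,0,-0.5],[0,0,-0.5],[0,0,-0.5],[0,0,-0.5],[0,0,-0.5],[0,0,-0.5]]' --gripper '[35,35,35,35,35,35]'

```text
time: 5.08
ee_pos: [0.5164, 0.1407, 0.1059]
tcp_rot: [-180.0, 0.1, -133.1]
wrist_force: [-1.3, 0.5, 6.0]
opening: 0.0408
grasp_force: 40.9
```

```bash
python3 s.py
```

```text
{'time': 5.075, 'q': [15.2254, 2.4482, -7.9906, 79.492, 0.029, -31.7226], 'ee_pos': [0.5164, 0.1407, 0.1059], 'tcp_rot': [-179.9883, 0.0741, -133.052], 'opening': 0.0408, 'grasp_force': 40.9298, 'wrist_force': [-1.2876, 0.5001, 5.9831], 'torque': [0.2631, 0.2157, -0.0556]}
```

>>> send_rows --linear '[[0,0,0],[0,0,0],[0,0,0],[0,0,0],[0,0,0]]' --twist '[[0,0,-0.5],[0,0,-0.5],[0,0,-0.5],[0,0,-0.5],[0,0,-0.5]]' --gripper '[35,35,35,35,35]'

```text
time: 5.7
ee_pos: [0.5158, 0.1411, 0.1059]
tcp_rot: [180.0, 0.1, -108.1]
wrist_force: [-5.0, -0.4, 7.0]
opening: 0.041
grasp_force: 45.8
```

```bash
python3 s.py
```

```text
{'time': 5.7, 'q': [15.245, 2.4412, -8.0012, 79.5368, 0.1109, -56.6497], 'ee_pos': [0.5158, 0.1411, 0.1059], 'tcp_rot': [179.9565, 0.1041, -108.1054], 'opening': 0.041, 'grasp_force': 45.8046, 'wrist_force': [-5.0004, -0.4173, 6.9724], 'torque': [0.0508, 1.0313, -0.9505]}
```

A stop came at about 85°, with −0.95 Nm. That matches the right-way stop, so I'll try a small lift.

>>> send_rows --linear '[[0,0,-0.002],[0,0,-0.003],[0,0,-0.003],[0,0,0]]' --twist '[[0,0,0],[0,0,0],[0,0,0],[0,0,0]]' --gripper '[35,35,35,35]'

```text
time: 6.2
ee_pos: [0.5157, 0.1403, 0.1138]
tcp_rot: [180.0, -0.0, -108.3]
wrist_force: [-3.4, 1.5, -1.0]
opening: 0.0408
grasp_force: 45.1
```

```bash
python3 s.py; python3 w.py w3 .102
```

```text
{'time': 6.2, 'q': [15.2115, 2.3425, -7.2272, 80.4732, 0.016, -56.5303], 'ee_pos': [0.5157, 0.1403, 0.1138], 'tcp_rot': [179.9554, -0.0103, -108.2582], 'opening': 0.0408, 'grasp_force': 45.1274, 'wrist_force': [-3.3978, 1.5305, -0.9772], 'torque': [0.5301, 0.9864, -0.7205]}
{'time': 6.2, 'q': [15.2115, 2.3425, -7.2272, 80.4732, 0.016, -56.5303], 'ee_pos': [0.5157, 0.1403, 0.1138], 'tcp_rot': [179.9554, -0.0103, -108.2582], 'opening': 0.0408, 'wrist_force': [-3.3978, 1.5305, -0.9772], 'torque': [0.5301, 0.9864, -0.7205]}
[ 208  220  103  114 6200]
cap [0.5153 0.1382] res [-4.1  4.  -3.4  4.2] delta tool [ 0.0021 -0.0002  0.0118]
```

View pics/w3.png

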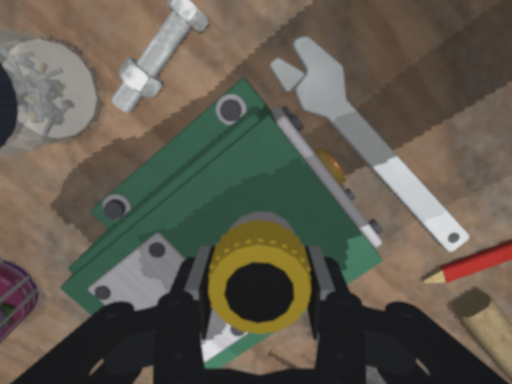

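The cap rose 8 mm with the gripper at only −1 N, and its image is still at (260,285), so it is free. Now the full lift.

>>> send_rows --linear '[[0,0,-0.007],[0,0,-0.008],[0,0,-0.01],[0,0,-0.01],[0,0,-0.01],[0,0,-0.012],[0,0,-0.012],[0,0,-0.01]]' --twist '[[0,0,0],[0,0,0],[0,0,0],[0,0,0],[0,0,0],[0,0,0],[0,0,0],[0,0,0]]' --gripper '[35,35,35,35,35,35,35,35]'

```text
time: 7.25
ee_pos: [0.5162, 0.1403, 0.1932]
tcp_rot: [-180.0, 0.0, -108.2]
wrist_force: [-0.2, 0.1, -0.1]
opening: 0.0407
grasp_force: 44.9
```

>>> send_rows --linear '[[0,0,-0.008],[0,0,-0.005],[0,0,0],[0,0,0],[0,0,0],[0,0,0]]' --twist '[[0,0,0],[0,0,0],[0,0,0],[0,0,0],[0,0,0],[0,0,0]]' --gripper '[35,35,35,35,35,35]'

```text
time: 8.0
ee_pos: [0.516, 0.1403, 0.2051]
tcp_rot: [180.0, -0.0, -108.2]
wrist_force: [0.4, -0.5, -0.7]
opening: 0.0406
grasp_force: 44.9
```

```bash
python3 s.py; python3 w.py w4 .194
python3 - <<'E'
from h import *
cv2.imwrite("pics/side2.png",cv2.resize(camera("side")[60:300,120:400,::-1],None,fx=2,fy=2))
E
```

```text
{'time': 8.0, 'q': [15.2148, 2.24, 2.7363, 90.5156, 0.0016, -56.5624], 'ee_pos': [0.516, 0.1403, 0.2051], 'tcp_rot': [179.9831, -0.0092, -108.2227], 'opening': 0.0406, 'grasp_force': 44.9064, 'wrist_force': [0.3529, -0.5313, -0.7107], 'torque': [0.0387, -0.0498, -0.0187]}
{'time': 8.0, 'q': [15.2148, 2.24, 2.7363, 90.5156, 0.0016, -56.5624], 'ee_pos': [0.516, 0.1403, 0.2051], 'tcp_rot': [179.9831, -0.0092, -108.2227], 'opening': 0.0406, 'wrist_force': [0.3529, -0.5313, -0.7107], 'torque': [0.0387, -0.0498, -0.0187]}
[ 208  220  103  114 6217]
cap [0.5154 0.1379] res [-4.4  4.4 -3.7  4.5] delta tool [ 0.0025 -0.0002  0.0111]
```

View pics/side2.png

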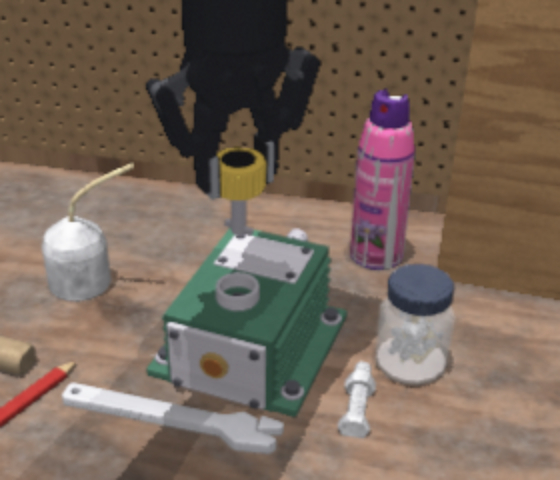

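The side view shows the cap at (242,173), held upright with its stem clear and directly above the open collar at (237,292). The bystanders have not moved, so I'm handing it in.

```bash
python3 -c "
from workcell import ticket;print(ticket.job_done())"
```

```text
the job is handed in; nothing more can be done
None
```

The cap is off and the job is handed in: it turned about 85° counter-clockwise (right-handed thread) to its stop, lifted out freely, and is held upright and still about 10 cm above the opening, with the oil can, jar, wrench and bolt left where they were.

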